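# Refit the throat plate of a bench saw

## Task

The blade of the small bench saw has been changed and wound down; close the saw up again. First push the rip fence to the right-hand end of its rail, as far as it goes, then slide the loose throat plate over the saw table (do not lift it: there are blade teeth under the opening) until it drops into its recess and lies flush all round, and then swing the blade guard right down over it. Leave the things lying round the saw where they are.

Things in the scene. Friction and masses are not known exactly. Their poses are not given: they have to be found in the camera images.
- saw: Small bench table saw, fixed: light metal table on a green housing, front rail towards the robot. Origin on the bench under the table; x to the rear, y to the left, z up. Table top at z = 100 mm, x -120 to 120, y -190 to 210 mm; 16 mm wide, 7 mm deep mitre slot along x at y = -88 mm. The guard's bracket stands on the table at x 89 to 119 mm, y within 35 mm, 46 mm tall
- recess (a point): Centre of the floor of the throat plate's recess, axes as the saw's; at x -15, y 0, z 92 mm of the saw. The recess is a rectangle 164 mm along x by 68 mm along y, 8 mm deep below the table top, with a ledge 12 to 16 mm wide round an open middle over the lowered blade
- throat_plate: Dark flat rectangular plate, loose, on the table to the left of the recess: 160 (x) by 64 (y) by 8 mm thick, 0.15 to 0.3 kg, with a 106 by 6 mm blade slot along x and a 22 mm finger hole near its -x end. Origin at the centre of its underside, x along its length, z up. In the recess it has 2 mm of play a side, its top level with the table
- fence (a joint): Rip fence: light metal beam along the saw's x, 30 mm wide, 42 tall, 193 long, with a black head on the front rail. Value: metres slid to the right (saw's -y): 0 with its centre line 26 mm right of the recess's, 0.125 at the right-hand stop. At the start it stands partly over the recess. Drag about 3 N, it stays where it is left
- fence_grip (a point): Point on the fence's top face, on its centre line, 43 mm above the table top and 30 mm in front of the saw's origin; the beam may be pinched here across its 30 mm width (saw's y)
- guard (a joint): Blade guard: 195 mm long hood, dark spine, clear cheeks, black nose block, hinged at the table's rear on an axis along the saw's y. Value in rad: 0 fully down over the plate (cheeks 3 mm above the table), pi/2 upright; it starts raised. The stiff hinge holds it where it is left (about 2 N at the nose moves it). It cannot go fully down while the plate stands proud
- guard_hinge (a point): Point on the guard's hinge axis, midway, 36 mm above the table top and 104 mm behind the saw's origin
- guard_grip (a point): Centre of the guard's nose block (34 mm along the guard, 28 mm wide along the saw's y, 26 mm thick), 178 mm out from the hinge axis and, guard down, 4 mm below it (32 mm above the table); may be pinched across its 28 mm width
- spanner_17: Bystander: steel spanner, 218 mm long, 6 mm thick, lying fore and aft on the bench to the left of the saw; origin at the middle of its underside
- tape_measure: Bystander: tape measure, 83 by 36 mm, 63 mm tall, on the bench to the right of the saw; origin under its middle
- wood_block_3: Bystander: wooden off-cut 140 by 40 by 22 mm on the bench to the right of the saw; origin at the middle of its underside

How it is judged (in metres and radians):
On the way, in this order (a step that is already met when the one before it is completed fails the run):
1. the fence stands at the right-hand end of its rail (value of joint fence above 0.115 m), for 0.2 s.
2. the plate lies flush in the recess (horizontal distance between throat_plate and recess below 0.005 m and z of throat_plate in the frame of recess below 0.0015 m and angle between throat_plate's own z axis and vertical below 0.02 rad), for 0.2 s.
3. the guard is down over the plate (value of joint guard below 0.06 rad), for 0.2 s.
At the end, for the whole second after the job is handed in: The fence is within 10 mm of the stop at the right-hand end; the plate lies still in the recess, within 5 mm of its centre, its underside within 1.5 mm of the recess floor and level within 0.02 rad; the guard is within 0.06 rad of fully down (all of step 2 and value of joint fence above 0.115 m and linear speed of throat_plate below 0.01 m/s and value of joint guard below 0.06 rad); the robot touches nothing.
It fails at once if the plate is lifted off the table (its underside more than 15 mm above the table top) (z of throat_plate in the frame of recess above 0.023 m).
It fails at once if the spanner is moved more than 30 mm (distance of spanner_17 from where it was at the start of the episode above 0.03 m).
It fails at once if the tape measure is moved more than 30 mm (distance of tape_measure from where it was at the start of the episode above 0.03 m).
It fails at once if the off-cut is moved more than 30 mm (distance of wood_block_3 from where it was at the start of the episode above 0.03 m).
It also fails if it takes over 56 s, if anything falls off the work surface, if the arm or the gripper's body presses on something with over 40 N, if the wrist force passes 120 N, or if a joint passes its speed limit or range.

## Robot

A 6-joint arm with a two-finger parallel gripper is mounted at the origin on a cart in front of the work surface, level with it; the furniture and walls round the work are solid. World frame = base frame: x ahead of the robot, y to its left, z up, the work surface at z = 0. Lengths are in mm, angles in degrees, forces in N, time in s.
With the tool pointing down it reaches from about 250 to 775 mm from the base axis. Payload 4 kg.
Tool frame: the origin (TCP) lies at the very end of the fingers, on their centre line; the grasp point (between the pads) lies 19 mm behind it; z points along the fingers, y is the line along which they close (so a half turn about z gives the same grasp; the last joint's range is limited). The gripper opens to 94 mm and grips with 3 to 60 N. Pads are 16 mm wide; open, the fingers measure 119 mm over their backs; the gripper's body (75 mm by 177 mm) begins 78 mm behind the grasp point.
Start: joints at [-69.334, 4.996, 78.535, -0, 96.463, -5.907], TCP at [246.043, -491.918, 205.506] pointing down, gripper open.
Joint ranges: [-177.83, 177.83], [-43.37, 116.18], [15.69, 146.23], [-61.86, 241.86], [9.47, 152.12], [-147.06, 147.06]. Speed limits (degrees/s): [159.86, 159.86, 180, 180, 180, 180].

## Interface

Orientations are given as [roll, pitch, yaw] about the fixed x, y, z axes, in that order (R = Rz(yaw) Ry(pitch) Rx(roll)).
In Python, from workcell import bot gives the robot as it stands.
- The arm moves only by the tool send_rows, never from a script. Its argument "motion" is one flat list of numbers, 5 for each row, row after row: the shift along the tool's x, y, z in units of 0.04 m (1.0 is 0.04 m), then the turn about the tool's z in units of pi rad (1.0 is pi rad), then the opening, from -1 (shut) to 1 (fully open). A call has 1 to 10 rows; each row shifts and turns the commanded pose from where the row before left it, along the tool's axes as they then stand; what a row does not reach is not made up. A row lasts 1/10 s, in which the tool goes at most 50 mm and 8.59 degrees, less where a joint would pass 70% of its speed; a pose out of reach is approached as far as the arm can. A call with a number of a shift or a turn outside -1 to 1 is refused whole. A call with a gripper value outside its range is refused whole. The fingers move at their own pace and stop on an object; "newtons" is the grip in N (left out, the last holds). Time passes only in rows, so rows that do not move let the fingers close. It gives the time, the measured TCP pose, the force, the opening and the grip force at its end, in the units of the state.
- bot.read_state(): the state, without advancing time (a new reading comes with each control period).
- bot.grab_frame(name): name is "scene" or "top" or "wrist"; returns a dict with "img" (400x640x3 uint8, red, green, blue), "fx", "fy", "cx", "cy" (pixels), "R" (3x3) and "t" (3): a world point X has camera coordinates R X + t. Camera axes: x right, y down, z forward; pixel columns grow to the right and rows downward; lengths in mm; the calibration is good to about 2 mm. A picture is of the moment at which its call begins. There is no depth.
- bot.job_done(): hands the job in; it is judged then, once.
Trained networks look in a picture, given as the dict that the camera call returned (one of the last four; its "shot" number tells which), for a name from the list of things; names that differ only in an ending like _2 or _b are one class to them, and where a whole thing is asked for, a point or a joint stands for the part that bears it (a point fixed in the world has none). Each returns a list of dicts, best first, with "conf" (0 to 1); they miss things now and then, are a little off and sometimes report something else, mostly with a low value. They report only what shows in the picture. A call takes as long as a camera call.
- bot.look_for(query, picture): "box" ([centre column, centre row, width, height] in pixels, round what is visible of it).
The state is a dict: "t": time; "joint_pos": joint angles; "joint_vel": joint speeds; "tau": joint torques, N m; "tool_pos": TCP position; "orientation": TCP orientation; "contact_force": force on the tool from outside, world axes, zero at the start; "torque": the same for the moment, N m; "gripper_width": finger opening in mm; "grip_force": force on a finger pad.
Only numpy, scipy, OpenCV 4.12 (cv2) and the standard library are available. Lean on these libraries where they do the work, as an engineer would, in place of code of your own. Each camera call takes 0.05 s, during which the arm holds its last target. There are 200 camera calls.

## Working session

There is one attempt and no reset: what is moved stays moved. The work goes in short steps, Python scripts to look and compute and a tool call to move; the robot and the scene stay as the last step left them, time stands still between calls to the robot, and variables do not carry over. Pictures are saved under pics/ and viewed, at most 10 in all, crops included, and the job is handed in when it is done.

Besides the shell and the picture viewer there is one more tool, called after ">>>" in YAML: its name, and indented under it one key for each argument. send_rows: Moves the arm, as the interface text tells. Its arguments: {"type":"object","properties":{"motion":{"type":"array","items":{"type":"number"}},"newtons":{"type":"number"}},"required":["motion"]}

```bash
mkdir -p pics
cat > h.py <<'E'
import numpy as np, cv2
from workcell import bot
def ray(p,u,v):
    R=np.array(p["R"]);t=np.array(p["t"])
    d=R.T@np.array([(u-p["cx"])/p["fx"],(v-p["cy"])/p["fy"],1.]);return -R.T@t,d
def onz(p,u,v,z):
    o,d=ray(p,u,v);return np.round(o+d*(z-o[2])/d[2],1)
def proj(p,X):
    c=np.array(p["R"])@np.array(X,float)+np.array(p["t"]);return np.round([p["fx"]*c[0]/c[2]+p["cx"],p["fy"]*c[1]/c[2]+p["cy"]],1)
def save(p,n):cv2.imwrite("pics/"+n,p["img"][:,:,::-1])
E
python3 - <<'E'
from h import *
s=bot.read_state();print(s["t"],s["tool_pos"],s["orientation"])
for n in("top","scene"):
    p=bot.grab_frame(n);save(p,n+"0.png");print(n,p["fx"],np.round(p["R"],3).tolist(),p["t"])
    for q in("saw","throat_plate","fence","guard","fence_grip","guard_grip","guard_hinge","spanner_17","tape_measure","wood_block_3"):
        print(q,[(np.round(d["box"]).tolist(),round(d["conf"],2)) for d in bot.look_for(q,p)[:2]])
    np.savez(n+"0.npz",**{k:p[k] for k in("img","fx","fy","cx","cy","R","t")})
E
```

```text
0.0 [ 245.84537562 -491.41025392  204.33995901] [-1.79879848e+02 -1.07139945e-02  2.65756568e+01]
top 491.11805690366845 [[-0.012, -1.0, 0.006], [-0.996, 0.011, -0.087], [0.087, -0.007, -0.996]] [  31.7828329   591.18571683 1271.10312178]
saw [([314.0, 215.0, 176.0, 131.0], 0.87), ([316.0, 164.0, 13.0, 35.0], 0.3)]
throat_plate [([268.0, 222.0, 37.0, 66.0], 0.82)]
fence [([328.0, 232.0, 27.0, 104.0], 0.66)]
guard [([319.0, 164.0, 12.0, 30.0], 0.75)]
fence_grip [([330.0, 231.0, 29.0, 103.0], 0.6), ([266.0, 225.0, 41.0, 63.0], 0.54)]
guard_grip [([318.0, 163.0, 10.0, 37.0], 0.6), ([329.0, 232.0, 32.0, 101.0], 0.57)]
guard_hinge [([318.0, 163.0, 15.0, 31.0], 0.8)]
spanner_17 [([219.0, 227.0, 18.0, 77.0], 0.65)]
tape_measure [([412.0, 242.0, 30.0, 17.0], 0.82)]
wood_block_3 [([410.0, 190.0, 21.0, 55.0], 0.94)]
scene 471.2918213103529 [[-0.888, -0.46, -0.015], [-0.336, 0.67, -0.662], [0.314, -0.583, -0.75]] [ 517.56228485  223.62652322 1272.31980891]
saw [([313.0, 203.0, 150.0, 161.0], 0.68)]
throat_plate [([299.0, 231.0, 63.0, 31.0], 0.71)]
fence [([334.0, 199.0, 80.0, 48.0], 0.77)]
guard [([284.0, 153.0, 24.0, 59.0], 0.93), ([281.0, 291.0, 70.0, 31.0], 0.62)]
fence_grip [([332.0, 198.0, 77.0, 45.0], 0.76)]
guard_grip [([283.0, 155.0, 22.0, 58.0], 0.93)]
guard_hinge [([283.0, 155.0, 20.0, 63.0], 0.6)]
spanner_17 [([281.0, 292.0, 74.0, 30.0], 0.89), ([314.0, 204.0, 147.0, 158.0], 0.41)]
tape_measure []
wood_block_3 [([284.0, 154.0, 22.0, 60.0], 0.74), ([280.0, 291.0, 76.0, 30.0], 0.41)]
```

View pics/top0.png

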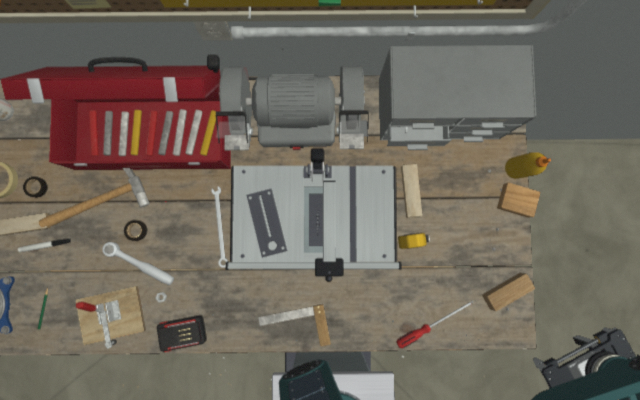

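View pics/scene0.png

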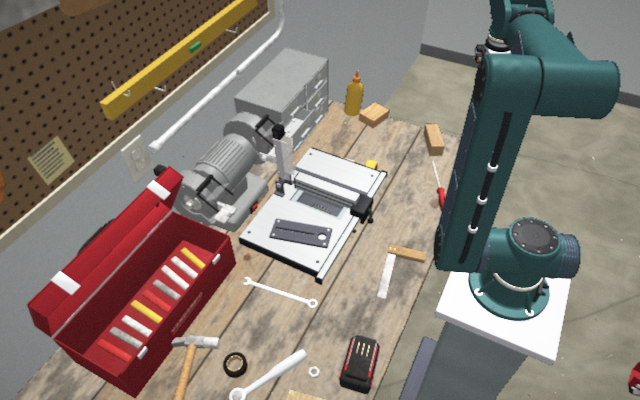

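The top view shows the table at about columns 231–395 and rows 166–264. The plate is turned slightly at (268,222), the fence beam is at column 328, the mitre slot is at column 353 and the guard nose is at (318,155). Next I'll fit the table and plate.

Run:
```python
from h import *
p={k:v for k,v in np.load("top0.npz").items()}
a=p["img"]; c=cv2.resize(a[145:285,215:425],None,fx=3.8,fy=3.8,interpolation=cv2.INTER_CUBIC)
cv2.imwrite("pics/crop0.png",c[:,:,::-1])
for u,v in((232,166),(392,166),(396,264),(229,264)):print(onz(p,u,v,100))
g=cv2.cvtColor(a,cv2.COLOR_RGB2GRAY)
m=np.zeros_like(g);m[180:262,240:296]=(g[180:262,240:296]<110)
cs,_=cv2.findContours(m,cv2.RETR_EXTERNAL,cv2.CHAIN_APPROX_NONE);b=max(cs,key=cv2.contourArea)
pts=np.array([onz(p,*q[0],108)[:2] for q in b],np.float32);print(cv2.minAreaRect(pts),len(b))
print([onz(p,u,215,100) for u in(304,350,355)],onz(p,308,190,100),onz(p,308,246,100))
```

```text
[687.7 247.8 100. ]
[ 683.4 -153.1  100. ]
[ 439.1 -157.   100. ]
[444.  254.2 100. ]
((544.9046630859375, 161.53860473632812), (158.15646362304688, 62.74268341064453), 13.981656074523926) 169
[array([562.7,  68.7, 100. ]), array([561.4, -45.6, 100. ]), array([561.3, -58.1, 100. ])] [625.1  58.1 100. ] [485.9  59.5 100. ]
```

View pics/crop0.png

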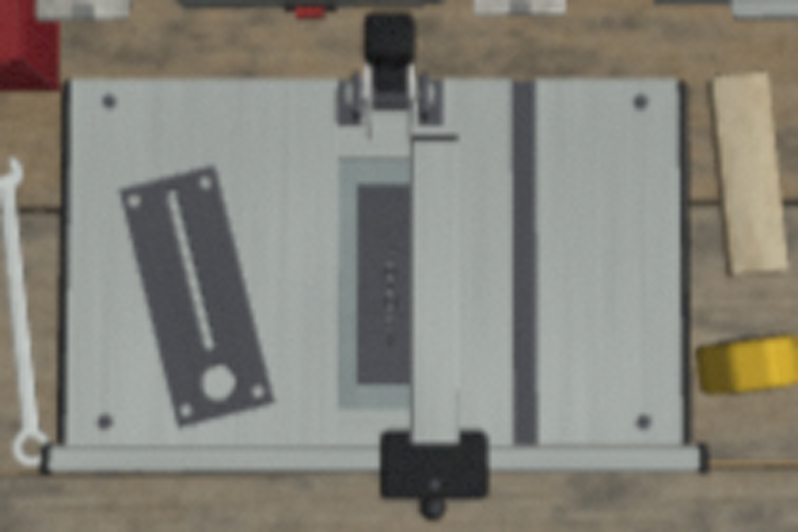

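The crop shows clean edges for the table, recess and slot, so I'll get the saw's yaw and origin from them.

Run:
```python
from h import *
p={k:v for k,v in np.load("top0.npz").items()}
f=lambda u,v,z=100:onz(p,215+(u+.5)/3.8-.5,145+(v+.5)/3.8-.5,z)
print("slotL",f(513,83),f(514,443),"slotR",f(536,83),f(537,443))
print("rec left",f(338,158),f(338,408),"rear/front",f(370,156),f(370,410))
print("table edge L",f(70,79),f(66,443),"R",f(682,79),f(684,443),"front",f(66,445),f(684,445))
print("fence L",f(411,140,142),f(411,430,142),"R",f(459,140,142),f(459,440,142))
print("plate corners",f(120,190,108),f(215,167,108),f(273,402,108),f(180,427,108))
R=p["R"];print("cam",-R.T@p["t"])
# guard nose elev: nose top seen px; use two-view triangulation of guard top
s={k:v for k,v in np.load("scene0.npz").items()}
g=cv2.resize(s["img"][115:255,235:395],None,fx=4,fy=4,interpolation=cv2.INTER_CUBIC);cv2.imwrite("pics/sc.png",g[:,:,::-1])
for a in range(60,111,10):
    t=np.radians(a);X=lambda r,h:[667-r*np.cos(t)-h*np.sin(t)*-1*0, 35, 136+r*np.sin(t)]
    print(a,proj(p,X(195,0)),proj(s,X(195,0)),proj(s,X(161,0)))
```

```text
slotL [683.3 -46.8 100. ] [447.3 -43.4 100. ] slotR [683.2 -62.  100. ] [447.1 -58.4 100. ]
rec left [634.8  69.1 100. ] [471.2  70.5 100. ] rear/front [635.9  48.  100. ] [469.7  49.7 100. ]
table edge L [689.2 245.2 100. ] [450.7 246.9 100. ] R [ 684.8 -158.4  100. ] [ 445.9 -153.8  100. ] front [449.5 246.9 100. ] [ 444.7 -153.8  100. ]
fence L [640.4  21.4 142. ] [457.2  23.6 142. ] R [640.   -9.1 142. ] [450.6  -6.4 142. ]
plate corners [614.3 211.  108. ] [628.7 149.1 108. ] [475.6 112.2 108. ] [460.3 172.1 108. ]
cam [ 478.72376085   33.68657571 1317.53657326]
60 [317.3 204.8] [312.6 146.6] [307.1 153.2]
70 [317.1 189.1] [301.8 138.8] [298.4 146.8]
80 [317.  172.6] [290.4 132.4] [289.2 141.7]
90 [316.8 155.9] [278.9 127.7] [279.8 137.8]
100 [316.6 139.8] [267.7 124.9] [270.8 135.4]
110 [316.4 125.2] [257.4 124. ] [262.4 134.6]
```

View pics/sc.png

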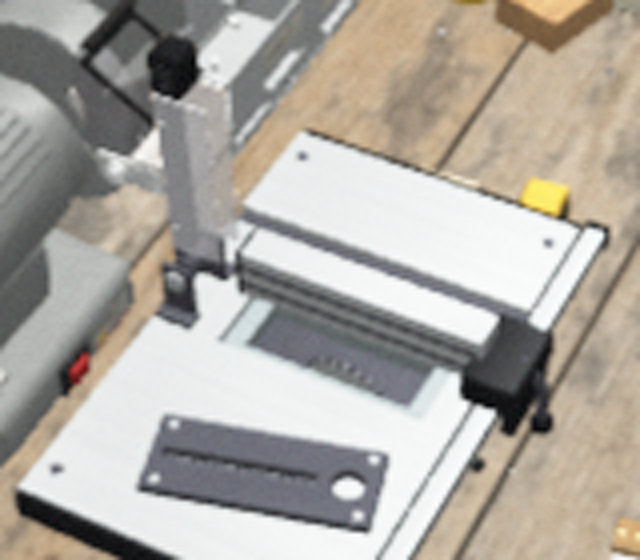

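Saw yaw is about -0.7° and the recess centre about (552.8, 35.6). The plate centre is about (544.7, 161), turned 13.9°. The guard is near upright, with its nose at about (668, 34, 314), and the fence's left face is at y≈22.7. I'll move the closed fingers to the left side of the fence and turn them square to it.

>>> send_rows:
  motion: [0,0,0,0.038,-1,0,0,0,0.038,-1,0,0,0,0.038,-1,0,0,0,0.038,-1,0.5,-0.97,0,0,-1,0.5,-0.97,0,0,-1,0.5,-0.97,0,0,-1,0.5,-0.97,0,0,-1,0.5,-0.97,0,0,-1,0.5,-0.97,0,0,-1]
  newtons: 20

```text
t: 2.1
tool_pos: [369.8, -259.2, 205.7]
orientation: [180.0, -0.0, -0.8]
contact_force: [1.0, -0.6, -0.8]
gripper_width: 17.5
grip_force: 0.0
```

>>> send_rows:
  motion: [0.5,-0.97,0,0,-1,0.5,-0.97,0,0,-1,0.5,-0.97,0,0,-1,0.5,-0.97,0,0,-1,0.5,-0.97,0,0,-1,0.5,-0.97,0,0,-1,0.5,-0.97,0,0,-1,0.5,-0.97,0,0,-1,0,0,0,0,-1,0,0,0,0,-1]

```text
t: 3.1
tool_pos: [533.4, 48.0, 205.1]
orientation: [180.0, 0.1, -0.7]
contact_force: [-0.8, 0.5, 0.4]
gripper_width: 0.8
grip_force: 0.0
```

>>> send_rows:
  motion: [0,0,0.75,0,-1,0,0,0.75,0,-1,0,0,0.75,0,-1,0,0.2,0,0,-1,0,0.3,0,0,-1,0,0.4,0,0,-1,0,0.4,0,0,-1,0,0.4,0,0,-1,0,0.4,0,0,-1,0,0.4,0,0,-1]

```text
t: 4.1
tool_pos: [532.6, -54.1, 117.3]
orientation: [180.0, -0.1, -0.8]
contact_force: [-2.4, 3.9, 2.3]
gripper_width: 0.7
grip_force: 2.0
```

>>> send_rows:
  motion: [0,0.3,0,0,-1,0,0.25,0,0,-1,0,0.15,0,0,-1,0,0,0,0,-1]

```text
t: 4.5
tool_pos: [531.9, -82.3, 115.6]
orientation: [179.9, -0.0, -0.9]
contact_force: [-0.2, 0.4, 0.6]
gripper_width: 0.6
grip_force: 0.0
```

>>> send_rows:
  motion: [0,0.1,0,0,-1,0,0.1,0,0,-1,0,0.05,0,0,-1,0,0,0,0,-1]

```text
t: 4.9
tool_pos: [531.6, -87.4, 115.3]
orientation: [-179.6, 0.0, -0.7]
contact_force: [0.9, 9.5, 2.9]
gripper_width: 0.4
grip_force: 4.7
```

>>> send_rows:
  motion: [0,0.05,0,0,-1,0,0,0,0,-1]

```text
t: 5.1
tool_pos: [531.6, -87.3, 115.3]
orientation: [-179.4, 0.0, -0.6]
contact_force: [-0.5, 13.7, 3.2]
gripper_width: 1.0
grip_force: 6.9
```

>>> send_rows:
  motion: [0,-0.3,0,0,-1,0,-0.3,-0.55,0,-1,0,-0.5,-0.85,0,-1,0.05,-0.75,-0.85,0,1,0.05,-0.9,0,0,1,0.05,-0.9,0,0,1,0.05,-0.9,0,0,1,0.05,-0.9,0,0,1,0,-0.8,0,0,1,0,0,0,-0.04,1]

```text
t: 6.1
tool_pos: [544.7, 160.3, 204.7]
orientation: [180.0, 0.0, 6.8]
contact_force: [0.1, 0.4, -0.2]
gripper_width: 53.0
grip_force: 0.0
```

>>> send_rows:
  motion: [0,0,0,-0.041,1,0,0,0,0,1,0,0,0,0,1]

```text
t: 6.4
tool_pos: [545.0, 156.8, 205.1]
orientation: [179.9, 0.0, 13.6]
contact_force: [0.3, -0.2, -0.6]
gripper_width: 76.9
grip_force: 0.0
```

Run:
```python
from h import *
for n in("wrist","top"):
    p=bot.grab_frame(n);save(p,n+"1.png");np.savez(n+"1.npz",**{k:p[k] for k in("img","fx","fy","cx","cy","R","t")})
    if n=="wrist":
        print([(np.round(d["box"]).tolist(),round(d["conf"],2)) for d in bot.look_for("throat_plate",p)[:2]])
        P=p;print("cam",-np.array(p["R"]).T@p["t"])
        a=np.radians(13.9)
        for x,y in((80,32),(80,-32),(-80,-32),(-80,32)):print(proj(p,[544.7+x*np.cos(a)-y*np.sin(a),161.1+x*np.sin(a)+y*np.cos(a),108]))
s=bot.read_state();print(s["t"],s["tool_pos"],s["orientation"])
```

```text
[([319.0, 196.0, 76.0, 172.0], 0.57)]
cam [623.17986656 176.46164284 383.54581208]
[282.5 110.5]
[358.  110.2]
[354.  278.7]
[289.2 279. ]
6.55 [545.04867822 156.77572524 205.35057368] [1.79965880e+02 6.34648971e-03 1.36793144e+01]
```

View pics/wrist1.png

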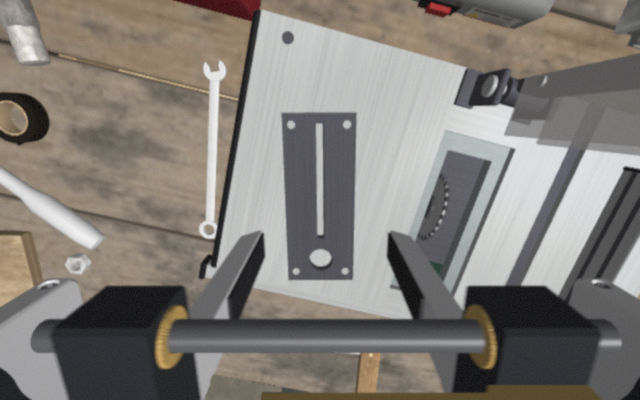

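The wrist view shows the plate corners at about (281,113), (357,113), (353,279) and (288,280), as predicted. The recess is clear of the fence, with its rear corners at about (444,131) and (513,149). I'll refine both from this picture.

Run:
```python
from h import *
p={k:v for k,v in np.load("wrist1.npz").items()}
g=cv2.cvtColor(p["img"],cv2.COLOR_RGB2GRAY);m=np.zeros_like(g);m[95:300,270:372]=(g[95:300,270:372]<125)
b=max(cv2.findContours(m,cv2.RETR_EXTERNAL,cv2.CHAIN_APPROX_NONE)[0],key=cv2.contourArea)
pts=np.array([onz(p,*q[0],108)[:2] for q in b],np.float32);print(cv2.minAreaRect(pts))
for q in((444,131),(513,149)):print(onz(p,*q,100))
a=np.radians(-.7)
for x,y in((82,34),(82,-34),(-82,-34),(-82,34)):print(x,y,proj(p,[552.8+x*np.cos(a)-y*np.sin(a),35.6+x*np.sin(a)+y*np.cos(a),100]))
c=cv2.resize(p["img"][110:310,380:530],None,fx=3,fy=3,interpolation=cv2.INTER_CUBIC)
for x,y in((82,34),(82,-34),(-82,-34),(-82,34)):
    u=proj(p,[552.8+x*np.cos(a)-y*np.sin(a),35.6+x*np.sin(a)+y*np.cos(a),100]);cv2.circle(c,tuple(int(v) for v in ((u-[380,110]+.5)*3)),3,(255,0,0),1)
cv2.imwrite("pics/rec.png",c[:,:,::-1])
p=dict(np.load("top1.npz"));f=lambda u,v,z:onz(p,u,v,z)
```

```text
((543.2489013671875, 162.19671630859375), (158.28958129882812, 63.19688415527344), 13.908388137817383)
[631.2  69.6 100. ]
[630.9   3.7 100. ]
82 34 [446.6 126.8]
82 -34 [517.8 146. ]
-82 -34 [452.8 300.3]
-82 34 [390.4 285.9]
```

View pics/rec.png

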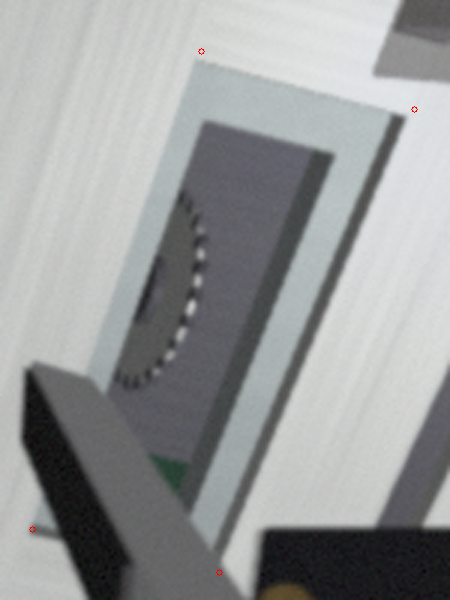

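The relative move from plate to recess agrees in both cameras at about (8, -125.5) mm plus a 14.6° turn. The fence contact also puts the recess at y≈36. I'll pinch the plate across its width, just above the table.

>>> send_rows:
  motion: [0,-0.125,0.7,0,1,0,0,0.8,0,1,0,0,0.7,0,1,0,0,0.25,0,1,0,0,0.11,0,1,0,0,0,0,1]
  newtons: 10

```text
t: 7.15
tool_pos: [544.2, 162.0, 103.6]
orientation: [180.0, -0.0, 13.8]
contact_force: [-1.1, 0.2, -0.4]
gripper_width: 94.1
grip_force: 0.0
```

>>> send_rows:
  motion: [0,0,0,0,-0.2,0,0,0,0,0.2,0,0,0,0,0.2,0,0,0,0,0.2,0,0,0,0,0.2,0,0,0,0,0.2]

```text
t: 7.75
tool_pos: [544.1, 162.2, 103.7]
orientation: [180.0, -0.1, 13.8]
contact_force: [-0.2, -0.6, 3.1]
gripper_width: 63.7
grip_force: 10.0
```

>>> send_rows:
  motion: [0,0,0,0.04,0.2,0,0,0,0.0405,0.2,0.02,0.25,0,0,0.2,0.03,0.4,0,0,0.2,0.04,0.45,0,0,0.2,0.04,0.45,0,0,0.2,0.04,0.45,0,0,0.2,0.03,0.4,0,0,0.2,0.02,0.3,0,0,0.2,0,0,0,0,0.2]

```text
t: 8.75
tool_pos: [551.7, 51.1, 103.7]
orientation: [179.8, -0.1, -0.8]
contact_force: [-0.6, -1.2, 5.2]
gripper_width: 63.8
grip_force: 10.0
```

>>> send_rows:
  motion: [0.01,0.25,0,0,0.2,0.01,0.2,0,0,0.2,0,0,0,0,0.2,0,0,0,0,0.2]

```text
t: 9.15
tool_pos: [550.6, 34.8, 101.2]
orientation: [179.9, 0.2, -0.7]
contact_force: [-0.4, -0.1, -3.4]
gripper_width: 63.6
grip_force: 10.0
```

Run:
```python
from h import *
p=bot.grab_frame("wrist");save(p,"wrist2.png");np.savez("wrist2.npz",**{k:p[k] for k in("img","fx","fy","cx","cy","R","t")})
s=bot.read_state();print(s["t"],s["tool_pos"],s["orientation"])
```

```text
9.2 [550.6496225   35.19830772 101.25793022] [179.91443417   0.2050912   -0.70944326]
```

View pics/wrist2.png

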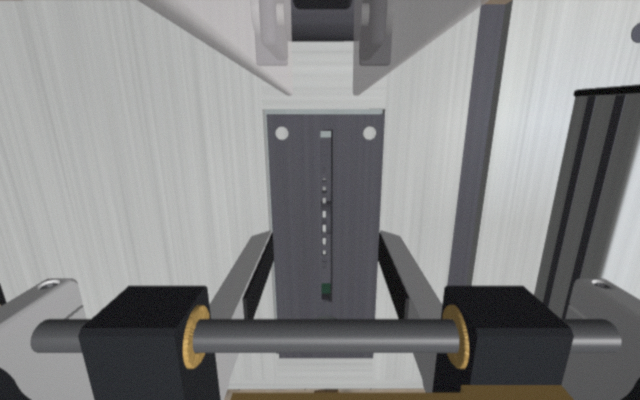

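The plate is aligned in the recess, with its rear edge at row 114 and the recess rim at row 109. I'll release it and lift a little to check.

>>> send_rows:
  motion: [0,0,0,0,0.6,0,0,0,0,0.6,0,0,0,0,0.6,0,0,-0.5,0,0.6,0,0,-0.8,0,0.6,0,0,-0.8,0,-1,0,0,0,0,-1,0,0,0,0,-1]

```text
t: 10.0
tool_pos: [552.4, 36.0, 187.9]
orientation: [180.0, -0.1, -0.7]
contact_force: [-0.1, -0.6, 0.1]
gripper_width: 54.7
grip_force: 0.0
```

Run:
```python
from h import *
p=bot.grab_frame("wrist");save(p,"wrist3.png");np.savez("wrist3.npz",**{k:p[k] for k in("img","fx","fy","cx","cy","R","t")})
s=bot.read_state();print(s["t"],s["tool_pos"],s["orientation"],s["gripper_width"])
```

```text
10.05 [551.49141462  36.04015869 186.32411008] [ 1.79988660e+02  4.99297797e-02 -6.89482349e-01] 50.51556479592001
```

View pics/wrist3.png

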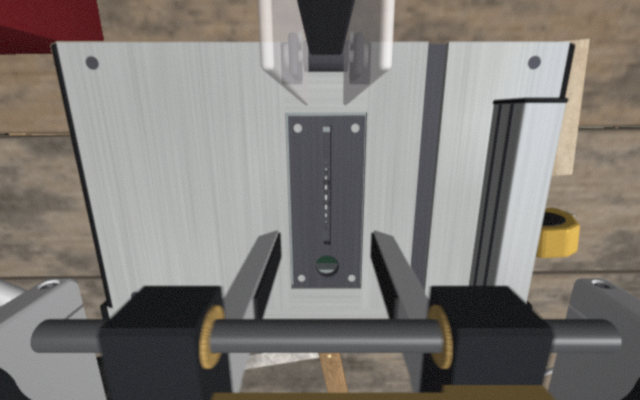

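The plate now sits inside the rim with thin gaps all round. I'll tap it down with closed fingers at two points to check that it is flush at z≈100.

>>> send_rows:
  motion: [0.75,0,0.5,0,-1,0,0,0.8,0,-1,0,0,0.7,0,-1,0,0,0.1,0,-1,0,0,0.1,0,-1,0,0,0.05,0,-1,0,0,0,0,-1]

```text
t: 10.75
tool_pos: [582.7, 37.6, 100.1]
orientation: [-179.8, -0.2, -0.7]
contact_force: [-2.7, 4.0, 14.5]
gripper_width: 0.5
grip_force: 7.2
```

>>> send_rows:
  motion: [0,0,-0.3,0,-1,-0.9,0,0,0,-1,-0.9,0,0,0,-1,-0.4,0,0.2,0,-1,0,0,0.1,0,-1,0,0,0.05,0,-1,0,0,0,0,-1]

```text
t: 11.45
tool_pos: [492.3, 36.6, 95.5]
orientation: [180.0, 0.3, -0.7]
contact_force: [-7.3, 0.4, 8.0]
gripper_width: 0.6
grip_force: 5.0
```

Front contact came at z 95.5 with a sideways force, so the tip has probably dipped into the finger hole. I'll lift slowly and check.

>>> send_rows:
  motion: [0.05,0,-0.05,0,-1,0.05,0,-0.1,0,-1,0,0,-0.1,0,-1,0,0,-0.05,0,-1,0,0,0,0,-1]

```text
t: 11.95
tool_pos: [495.5, 36.4, 104.8]
orientation: [180.0, 0.5, -0.7]
contact_force: [-5.6, -1.4, -1.0]
gripper_width: 0.3
grip_force: 3.0
```

>>> send_rows:
  motion: [-0.05,0,0,0,-1,-0.05,0,0,0,-1,0,0,0,0,-1]

```text
t: 12.25
tool_pos: [494.6, 36.6, 107.2]
orientation: [180.0, -0.1, -0.7]
contact_force: [0.3, 0.6, 0.2]
gripper_width: 0.3
grip_force: 0.0
```

>>> send_rows:
  motion: [0,0,-0.2,0,-1,0,0,-0.8,0,-1,0.7,0,-0.8,0,-1,0.75,0,-0.25,0,-1,0,0,0,0,-1,0,0,0,0,-1]

```text
t: 12.85
tool_pos: [552.3, 36.0, 189.4]
orientation: [180.0, -0.0, -0.7]
contact_force: [0.9, 0.5, -0.1]
gripper_width: 0.5
grip_force: 0.0
```

Run:
```python
from h import *
p=bot.grab_frame("wrist");np.savez("wrist4.npz",**{k:p[k] for k in("img","fx","fy","cx","cy","R","t")})
s=bot.read_state();print(s["t"],s["tool_pos"],s["orientation"],s["gripper_width"])
c=cv2.resize(p["img"][95:300,270:390],None,fx=2.9,fy=2.9,interpolation=cv2.INTER_CUBIC)
q=dict(np.load("wrist3.npz"));d=cv2.resize(q["img"][95:300,270:390],None,fx=2.9,fy=2.9,interpolation=cv2.INTER_CUBIC)
cv2.imwrite("pics/cmp.png",np.hstack([d,c])[:,:,::-1])
for z in(q,p):
    g=cv2.cvtColor(z["img"],cv2.COLOR_RGB2GRAY);m=np.zeros_like(g);m[95:300,275:380]=(g[95:300,275:380]<120)
    b=max(cv2.findContours(m,cv2.RETR_EXTERNAL,cv2.CHAIN_APPROX_NONE)[0],key=cv2.contourArea)
    print(cv2.minAreaRect(np.array([onz(z,*k[0],100)[:2] for k in b],np.float32)))
```

```text
12.9 [551.42065362  36.00983809 188.79353152] [-1.79999836e+02  5.44981585e-02 -6.97320754e-01] 0.6351984570079391
((550.144287109375, 35.53772735595703), (65.59488677978516, 160.6644744873047), 89.16666412353516)
((543.11279296875, 34.882057189941406), (101.8199234008789, 175.57632446289062), 89.33088684082031)
```

View pics/cmp.png

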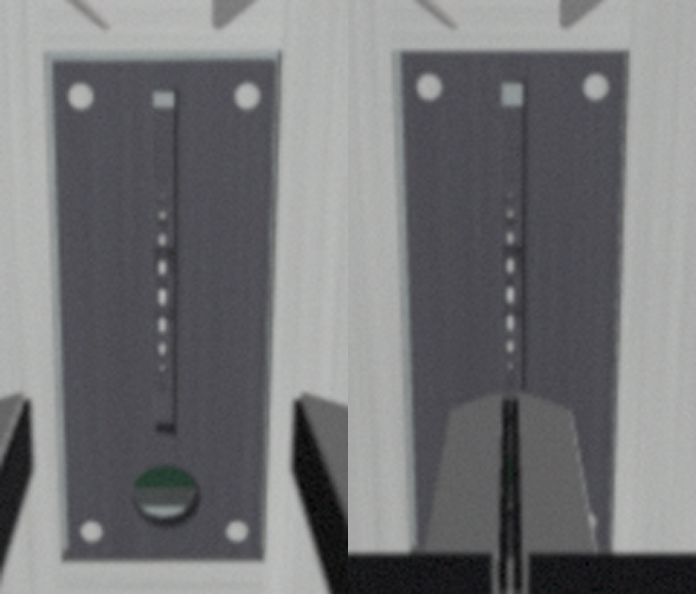

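Left is after the drop, with a gap at the rear. Right shows the tip dipping into the hole has pushed the plate about 3 mm back against the rear of the recess. I'll press again with the fingers 30 mm apart, straddling the hole and slot, and read the heights at the rear and front.

>>> send_rows:
  motion: [0.8,0,0.6,0,-0.36,0,0,0.8,0,-0.36,0,0,0.65,0,-0.36,0,0,0.1,0,-0.36,0,0,0.1,0,-0.36,0,0,0.05,0,-0.36,0,0,0,0,-0.36]

```text
t: 13.6
tool_pos: [582.4, 35.7, 100.3]
orientation: [180.0, 0.0, -0.7]
contact_force: [-5.5, -0.1, 10.8]
gripper_width: 30.0
grip_force: 5.5
```

>>> send_rows:
  motion: [0,0,-0.5,0,-0.36,-0.9,0,0,0,-0.36,-0.9,0,0,0,-0.36,-0.7,0,0.25,0,-0.36,0,0,0.15,0,-0.36,0,0,0.1,0,-0.36,0,0,0.05,0,-0.36,0,0,0,0,-0.36]

```text
t: 14.4
tool_pos: [480.2, 37.1, 100.1]
orientation: [180.0, 0.4, -0.7]
contact_force: [-20.0, 0.8, 28.3]
gripper_width: 29.7
grip_force: 13.7
```

The height is 100.1–100.3 at both ends, so the plate is flush. I'll lift away and pin down the raised nose.

>>> send_rows:
  motion: [0,0,-0.3,0,-0.36,0,0,-0.9,0,-0.36,0,0,-1,0,-0.36,0,0,-1,0,0.1,0,0,-1,0,0.1,0,0,-1,0,0.1,0.3,0,-0.9,0,0.1,0.5,0,-0.5,0,0.1,0,0,0,0,0.1,0,0,0,0,0.1]

```text
t: 15.4
tool_pos: [516.0, 36.4, 358.1]
orientation: [180.0, 0.1, -0.7]
contact_force: [0.5, 0.3, -0.2]
gripper_width: 51.6
grip_force: 0.0
```

Run:
```python
from h import *
p=dict(np.load("top0.npz"))
for u,v in((366,12),(413,12),(366,60),(413,60),(389,36)):print(onz(p,215+(u+.5)/3.8-.5,145+(v+.5)/3.8-.5,325))
q=dict(np.load("scene0.npz"))
for a in(80,85,90,95):
    t=np.radians(a);c,s=np.cos(t),np.sin(t)
    P=lambda r,h:[671.8-r*c+h*s,34.2,136+r*s+h*c]
    print(a,np.round(P(178,-4),1),"top end",[proj(p,P(195,h)).tolist() for h in(-17,9)],"scene end/ctr",proj(q,P(195,-4)),proj(q,P(178,-4)))
p=bot.grab_frame("wrist");save(p,"wrist5.png")
g=p["img"];print([(np.round(d["box"]).tolist(),round(d["conf"],2)) for d in bot.look_for("guard",p)[:2]])
s=bot.read_state();print(s["t"],s["tool_pos"],s["orientation"])
for a in(80,85,90,95):
    t=np.radians(a);c,s=np.cos(t),np.sin(t);print(a,[proj(p,[671.8-r*c+h*s,34.2,136+r*s+h*c]).tolist() for r,h in((195,-17),(195,9),(161,-17))])
```

```text
[685.1  46.8 325. ]
[684.8  21.4 325. ]
[658.9  47.  325. ]
[658.6  21.7 325. ]
[671.8  34.5 325. ]
80 [637.   34.2 310.6] top end [[317.4, 178.6], [317.3, 165.8]] scene end/ctr [290.3 132.3] [289.7 137. ]
85 [652.3  34.2 313. ] top end [[317.3, 170.2], [317.2, 157.4]] scene end/ctr [284.5 129.6] [284.5 134.6]
90 [667.8  34.2 314. ] top end [[317.2, 161.8], [317.1, 149.2]] scene end/ctr [278.8 127.4] [279.3 132.5]
95 [683.3  34.2 313.7] top end [[317.1, 153.5], [317.0, 141.2]] scene end/ctr [273.1 125.7] [274.1 130.9]
[([330.0, 35.0, 44.0, 67.0], 0.9), ([487.0, 85.0, 33.0, 97.0], 0.62)]
15.5 [515.09079582  36.45460556 357.18615629] [179.99995741   0.19543977  -0.69644002]
80 [[327.7, 69.6], [327.4, 22.1], [327.3, 66.6]]
85 [[327.5, 39.1], [327.1, -11.7], [327.1, 45.0]]
90 [[327.3, 6.1], [326.8, -46.7], [327.0, 22.0]]
95 [[327.0, -28.6], [326.5, -81.8], [326.8, -1.9]]
```

View pics/wrist5.png

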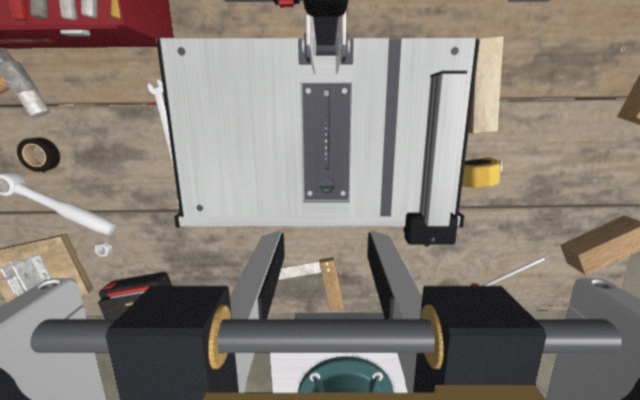

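The nose is at the top edge, columns 305–347. The plate sits in the recess at (327,142) and the fence is at the right. The guard is near 90–91°, with its nose at about (669, 34, 314). I'll move above it and straddle it.

>>> send_rows:
  motion: [0.8,0,0,0,0.1,0.9,0,0,0,0.1,0.9,0,0,0,0.1,0.8,0,0,0,0.1,0.43,0,0,0,0.1,0,0,0.4,0,0.1,0,0,0.5,0,0.1,0,0,0.4,0,0.1,0,0,0.2,0,0.1,0,0,0,0,0.1]
  newtons: 10

```text
t: 16.5
tool_pos: [667.8, 34.6, 296.5]
orientation: [-180.0, 0.3, -0.7]
contact_force: [-0.0, 0.1, -0.7]
gripper_width: 51.2
grip_force: 0.0
```

>>> send_rows:
  motion: [0,0,0,0,-0.7,0,0,0,0,-0.7,0,0,0,0,-0.7,0,0,0,0,-0.7,0,0,0,0,-0.7,0,0,0,0,-0.7]

```text
t: 17.1
tool_pos: [669.3, 34.6, 300.2]
orientation: [180.0, -0.1, -0.7]
contact_force: [-0.2, 1.2, 3.1]
gripper_width: 27.9
grip_force: 10.0
```

>>> send_rows:
  motion: [-0.3,0,0.02,0,-0.7,-0.285,0,0.03,0,-0.7,-0.57,0,0.123,0,-0.7,-0.553,0,0.198,0,-0.7,-0.52,0,0.27,0,-0.7,0,0,0,0,-0.7]

```text
t: 17.7
tool_pos: [576.7, 35.7, 273.3]
orientation: [180.0, 0.2, -0.7]
contact_force: [-4.4, -0.4, 2.8]
gripper_width: 27.9
grip_force: 10.0
```

>>> send_rows:
  motion: [-0.48,0,0.333,0,-0.7,-0.435,0,0.395,0,-0.7,-0.378,0,0.445,0,-0.7,-0.318,0,0.493,0,-0.7,-0.248,0,0.53,0,-0.7,-0.18,0,0.558,0,-0.7,-0.103,0,0.4,0,-0.7,0,0,0,0,-0.7]

```text
t: 18.5
tool_pos: [493.0, 36.6, 144.5]
orientation: [180.0, 0.3, -0.7]
contact_force: [-0.7, -0.7, -2.1]
gripper_width: 28.1
grip_force: 10.0
```

>>> send_rows:
  motion: [-0.04,0,0.3,0,-0.7,-0.02,0,0.25,0,-0.7,0,0,0.15,0,-0.7,0,0,0.1,0,-0.7,0,0,0,0,-0.7]

```text
t: 19.0
tool_pos: [491.7, 36.6, 114.6]
orientation: [180.0, 0.1, -0.7]
contact_force: [-3.1, -0.5, -1.2]
gripper_width: 28.0
grip_force: 10.0
```

>>> send_rows:
  motion: [0,0,0.08,0,-0.7,0,0,0.08,0,-0.7,0,0,0,0,-0.7]

```text
t: 19.3
tool_pos: [492.0, 36.6, 108.6]
orientation: [180.0, -0.0, -0.7]
contact_force: [-2.5, -0.8, -1.7]
gripper_width: 27.7
grip_force: 10.0
```

Release, then press the nose from above with closed fingers until it stops. The nose top should be at z≈145.

>>> send_rows:
  motion: [0,0,0,0,0.1,0,0,0,0,0.1,0,0,0,0,0.1,0,0,-0.5,0,0.1,0,0,-0.6,0,0.1,0,0,-0.5,0,0.1,0,0,0,0,-1,0,0,0,0,-1,0,0,0,0,-1,0,0,0,0,-1]

```text
t: 20.3
tool_pos: [491.1, 36.8, 171.3]
orientation: [-180.0, 0.2, -0.7]
contact_force: [-0.0, 0.2, 0.4]
gripper_width: 23.2
grip_force: 0.0
```

>>> send_rows:
  motion: [0,0,0,0,-1,0,0,0.3,0,-1,0,0,0.15,0,-1,0,0,0.1,0,-1,0,0,0.1,0,-1,0,0,0,0,-1]

```text
t: 20.9
tool_pos: [491.5, 36.7, 146.1]
orientation: [180.0, 0.1, -0.7]
contact_force: [0.7, -0.4, -0.4]
gripper_width: 0.4
grip_force: 0.0
```

>>> send_rows:
  motion: [0,0,0.05,0,-1,0,0,0.05,0,-1,0,0,0.05,0,-1,0,0,0.05,0,-1,0,0,0,0,-1]

```text
t: 21.4
tool_pos: [492.3, 36.7, 144.8]
orientation: [180.0, -0.2, -0.7]
contact_force: [-8.1, 0.5, 19.8]
gripper_width: 0.3
grip_force: 10.2
```

The nose is on its stop at z 144.8, where 145 was expected. Lift clear.

>>> send_rows:
  motion: [0,0,-0.3,0,-1,0,0,-0.9,0,-1,0,0,-1,0,-1,0,0,-1,0,-1,0,0,-0.5,0,-1,0,0,0,0,-1,0,0,0,0,-1]

```text
t: 22.1
tool_pos: [491.9, 36.7, 286.3]
orientation: [180.0, 0.0, -0.7]
contact_force: [-0.5, -0.7, -0.9]
gripper_width: -0.0
grip_force: 0.0
```

Run:
```python
from h import *
p=bot.grab_frame("wrist")
for q in("guard","fence","spanner_17","tape_measure"):
    print(q,[(np.round(d["box"]).tolist(),round(d["conf"],2)) for d in bot.look_for(q,p)[:1]])
print("exp nose",proj(p,[492,36,145]),"hinge",proj(p,[671.8,34,136]),"fence grip",proj(p,[536,-115,143]))
s=bot.read_state();print(s["t"],s["tool_pos"],s["contact_force"])
print(bot.job_done())
```

```text
guard [([327.0, 103.0, 33.0, 206.0], 0.7)]
fence [([462.0, 142.0, 86.0, 221.0], 0.87)]
spanner_17 [([122.0, 74.0, 14.0, 25.0], 0.74)]
tape_measure [([511.0, 164.0, 46.0, 32.0], 0.6)]
exp nose [326.5 189.9] hinge [326.6  -1.3] fence grip [474.1 145.9]
22.35 [491.22698093  36.75609397 284.92846295] [-0.36673695  0.43287617 -0.0244656 ]
the job is handed in; nothing more can be done
None
```

I handed the job in at about 22 s: fence against its right-hand stop, throat plate level with the table at both ends, guard down on its stop, arm clear; no verdict came back, and I didn't measure whether the things round the saw had moved.

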